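Run the flux syringes home and weed out the ones that stick

TASK

Before the empty flux syringes in the sloping rack are refilled, push the plunger of each of the four in along its axis as far as it goes, without forcing one that stops short. Leave those that run fully home in their places in the rack; lift every syringe whose plunger sticks out of the rack by its barrel and stand it in the grey reject bin. Disturb nothing else on the bench.

Things in the scene. Friction and masses are not known exactly. Their poses are not given: they have to be found in the camera images.
- syringe_a_centre (a point): Empty 20 ml dispensing syringe, 35 to 60 g, one of four look-alikes standing nozzle down in the rack; which ones stick can only be felt. Barrel 22 mm in diameter, from 16 to 148 mm above the nozzle's end, then a finger flange 38 by 21 mm, 3 mm thick, its wings fore and aft. This point: on its axis, 100 mm above the nozzle's end. z axis: along it, nozzle to plunger.
- plunger_a_top (a point): Centre of the flat top of that syringe's plunger disc (21 mm in diameter, 3.5 mm thick, on a 14 mm ribbed rod). Drawn right out it is 191 mm from the nozzle's end; fully home 159 mm, 8 mm above the flange. z axis: out along the syringe's axis.
- plunger_a (a joint): How far that plunger is in (m): 0 drawn out (it starts 0 to 6 mm in), 0.032 fully home. It has no spring and stays where it is left. A sound one slides with 3 to 7 N all the way home. One that sticks feels alike at first, then stops dead well short of home, somewhere between 11 and 26 mm.
- syringe_b_centre (a point): Empty 20 ml dispensing syringe, 35 to 60 g, one of four look-alikes standing nozzle down in the rack; which ones stick can only be felt. Barrel 22 mm in diameter, from 16 to 148 mm above the nozzle's end, then a finger flange 38 by 21 mm, 3 mm thick, its wings fore and aft. This point: on its axis, 100 mm above the nozzle's end. z axis: along it, nozzle to plunger.
- plunger_b_top (a point): Centre of the flat top of that syringe's plunger disc (21 mm in diameter, 3.5 mm thick, on a 14 mm ribbed rod). Drawn right out it is 191 mm from the nozzle's end; fully home 159 mm, 8 mm above the flange. z axis: out along the syringe's axis.
- plunger_b (a joint): How far that plunger is in (m): 0 drawn out (it starts 0 to 6 mm in), 0.032 fully home. It has no spring and stays where it is left. A sound one slides with 3 to 7 N all the way home. One that sticks feels alike at first, then stops dead well short of home, somewhere between 11 and 26 mm.
- syringe_c_centre (a point): Empty 20 ml dispensing syringe, 35 to 60 g, one of four look-alikes standing nozzle down in the rack; which ones stick can only be felt. Barrel 22 mm in diameter, from 16 to 148 mm above the nozzle's end, then a finger flange 38 by 21 mm, 3 mm thick, its wings fore and aft. This point: on its axis, 100 mm above the nozzle's end. z axis: along it, nozzle to plunger.
- plunger_c_top (a point): Centre of the flat top of that syringe's plunger disc (21 mm in diameter, 3.5 mm thick, on a 14 mm ribbed rod). Drawn right out it is 191 mm from the nozzle's end; fully home 159 mm, 8 mm above the flange. z axis: out along the syringe's axis.
- plunger_c (a joint): How far that plunger is in (m): 0 drawn out (it starts 0 to 6 mm in), 0.032 fully home. It has no spring and stays where it is left. A sound one slides with 3 to 7 N all the way home. One that sticks feels alike at first, then stops dead well short of home, somewhere between 11 and 26 mm.
- syringe_d_centre (a point): Empty 20 ml dispensing syringe, 35 to 60 g, one of four look-alikes standing nozzle down in the rack; which ones stick can only be felt. Barrel 22 mm in diameter, from 16 to 148 mm above the nozzle's end, then a finger flange 38 by 21 mm, 3 mm thick, its wings fore and aft. This point: on its axis, 100 mm above the nozzle's end. z axis: along it, nozzle to plunger.
- plunger_d_top (a point): Centre of the flat top of that syringe's plunger disc (21 mm in diameter, 3.5 mm thick, on a 14 mm ribbed rod). Drawn right out it is 191 mm from the nozzle's end; fully home 159 mm, 8 mm above the flange. z axis: out along the syringe's axis.
- plunger_d (a joint): How far that plunger is in (m): 0 drawn out (it starts 0 to 6 mm in), 0.032 fully home. It has no spring and stays where it is left. A sound one slides with 3 to 7 N all the way home. One that sticks feels alike at first, then stops dead well short of home, somewhere between 11 and 26 mm.
- rack: Fixed aluminium rack, 372 mm wide (y), 130 deep, 112 high; origin: centre of underside. Five places along y, 72 mm apart, middle one at y = 0. Tools lean 30 degrees, top to -x (axis (-0.5, 0, 0.866)), lower end on a ledge at x 50, z 32 mm. Guides (2 mm play) hold their lowest 60 mm, a cradle plate lies under them up to 98 mm; above that the barrel is free. They draw out along the axis.
- light_bar: Fixed LED light bar over the rack, same frame and origin as the rack: bar 24 mm deep, 440 long (y), at x = 0, z 273 to 293 mm; two posts at x = 115, y = +-212 mm with level arms at z = 285 mm. It hangs over the syringes' upper ends, so these are reached along their slope, below the bar, from the robot's side.
- reject_bin: Fixed grey open bin for rejects, 130 (x) by 160 (y) mm outside, 110 mm high, walls and floor 3 mm; origin: centre of its underside. Rejected syringes stand in it, leaning as they will.
- torch_centre (a point): Slim dark inspection torch, a plain cylinder 22 mm in diameter and 150 mm long with no plunger, that stands in one of the rack's five places and stays there. This point: on its axis, half-way.
- solder_spool: Solder spool, 58 mm in diameter, 42 mm high. Bystander; origin at the centre of its underside.
- capacitor: Red can capacitor, 35 mm in diameter, 50 mm high, upright. Bystander; origin at the centre of its underside.
- toroid: Copper-wound toroid choke, 52 mm in diameter, 22 mm high. Bystander; origin at the centre of its underside.
- heatsink: Black finned heat sink, 60 by 44 mm, 28 mm high. Bystander; origin at the centre of its underside.
- screwdriver: Screwdriver with a black handle, 170 mm long, lying. Bystander.
- flux_bottle: White bottle, 36 mm in diameter, 85 mm high, upright. Bystander; origin at the centre of its underside.
- film_capacitor: Orange box capacitor, 32 by 16 mm, 26 mm high. Bystander; origin at the centre of its underside.
There are look-alikes about, which are no part of the job. Leave any orange look-alike of the part that bears syringe_c_centre alone.

How it is judged:
At the end, for the whole second after the job is handed in: The two sound syringes: plunger over 29.5 mm in, within 15 mm of their place in the rack. The two that stick: plunger pushed over 10 mm in, at rest on the reject bin's floor (middle inside its outline, under 115 mm above its underside). Torch within 15 mm of its place (((value of joint plunger_a above 0.0295 m and distance of syringe_a_centre from where it was at the start of the episode below 0.015 m) or (x of syringe_a_centre in the frame of reject_bin between -0.065 and 0.065 m and y of syringe_a_centre in the frame of reject_bin between -0.08 and 0.08 m and (z of syringe_a_centre in the frame of reject_bin below 0.115 m or z of plunger_a_top in the frame of reject_bin below 0.035 m) and linear speed of syringe_a below 0.03 m/s and value of joint plunger_a above 0.01 m)) and ((value of joint plunger_b above 0.0295 m and distance of syringe_b_centre from where it was at the start of the episode below 0.015 m) or (x of syringe_b_centre in the frame of reject_bin between -0.065 and 0.065 m and y of syringe_b_centre in the frame of reject_bin between -0.08 and 0.08 m and (z of syringe_b_centre in the frame of reject_bin below 0.115 m or z of plunger_b_top in the frame of reject_bin below 0.035 m) and linear speed of syringe_b below 0.03 m/s and value of joint plunger_b above 0.01 m)) and ((value of joint plunger_c above 0.0295 m and distance of syringe_c_centre from where it was at the start of the episode below 0.015 m) or (x of syringe_c_centre in the frame of reject_bin between -0.065 and 0.065 m and y of syringe_c_centre in the frame of reject_bin between -0.08 and 0.08 m and (z of syringe_c_centre in the frame of reject_bin below 0.115 m or z of plunger_c_top in the frame of reject_bin below 0.035 m) and linear speed of syringe_c below 0.03 m/s and value of joint plunger_c above 0.01 m)) and ((value of joint plunger_d above 0.0295 m and distance of syringe_d_centre from where it was at the start of the episode below 0.015 m) or (x of syringe_d_centre in the frame of reject_bin between -0.065 and 0.065 m and y of syringe_d_centre in the frame of reject_bin between -0.08 and 0.08 m and (z of syringe_d_centre in the frame of reject_bin below 0.115 m or z of plunger_d_top in the frame of reject_bin below 0.035 m) and linear speed of syringe_d below 0.03 m/s and value of joint plunger_d above 0.01 m)) and (value of joint each of plunger_a, plunger_b above 0.0295 m or value of joint each of plunger_a, plunger_c above 0.0295 m or value of joint each of plunger_a, plunger_d above 0.0295 m or value of joint each of plunger_b, plunger_c above 0.0295 m or value of joint each of plunger_b, plunger_d above 0.0295 m or value of joint each of plunger_c, plunger_d above 0.0295 m) and distance of torch_centre from where it was at the start of the episode below 0.015 m); the robot touches nothing.
It fails at once if a plunger is forced: pressed with more than 80 N (contact force between any of the fingers, the arm and plunger_a above 80 N or contact force between any of the fingers, the arm and plunger_b above 80 N or contact force between any of the fingers, the arm and plunger_c above 80 N or contact force between any of the fingers, the arm and plunger_d above 80 N).
It fails at once if one of the other things on the bench is pushed more than 30 mm or knocked over (distance of any of torch_centre, solder_spool, capacitor, toroid, heatsink, screwdriver, flux_bottle, film_capacitor from where it was at the start of the episode above 0.03 m or angle between any of capacitor, flux_bottle's own z axis and vertical above 0.6 rad).
It also fails if it takes over 72 s, if anything falls off the work surface, if the arm or the gripper's body presses on something with over 40 N, if the wrist force passes 120 N, or if a joint passes its speed limit or range.

ROBOT

A 7-joint arm with a two-finger parallel gripper is mounted at the origin on the work surface. World frame = base frame: x ahead of the robot, y to its left, z up, the work surface at z = 0. Lengths are in m, angles in rad, forces in N, time in s.
With the tool pointing down it reaches from about 0.425 to 0.925 m from the base axis. Payload 6.8 kg.
Tool frame: the origin (TCP) lies on the centre line of the jaws, within the pads' length; the fingertips stand 14 mm ahead of it and the grasp point (between the pads) lies 5 mm behind it (r.nose_length is the distance from the TCP to the fingertips, in m); z points along the fingers, y is the direction in which the jaws open and shut (so a half turn about z gives the same grasp; the last joint's range is limited). The gripper opens to 85 mm and grips with 20 to 120 N. Pads are 22 mm wide; open, the fingers measure 114 mm over their backs; the gripper's body (76 mm by 85 mm) begins 54 mm behind the grasp point. The pads swing forward as they close: fully open they stand 13 mm farther back than shut.
Start: joints at [-1.419, 0.477, 0.022, 1.555, -0.011, 1.109, -0.083], TCP at [0.173, 0.652, 0.245] pointing down, gripper open.
Joint ranges: [-2.96, 2.96], [-0.34, 2.1], [-1.41, 1.46], [0.24, 2.44], [-1.37, 4.51], [0.17, 1.92], [-2.96, 2.96]. Speed limits (rad/s): [2.39, 2.39, 3.14, 3.14, 3.14, 3.14, 3.14].

INTERFACE

Orientations are given as a rotation vector (axis times angle).
In Python, from bench import r, imaging, look_for, outline_of gives the robot as it stands. The module is installed in compiled form; this text tells all that it offers.
- The arm moves only by the tool carry_out, never from a script. Its arguments are lists of equal length, an entry for each row: "offset": the shift along the tool's x, y, z as a fraction of full scale, a list of three; "turn": the turn, a rotation vector about the tool's x, y, z as a fraction of full scale, a list of three. A call has 1 to 8 rows; each row is the pose to reach, as a shift and turn from the pose commanded when the call began, along the tool's axes at that moment; what a row does not reach only later rows make up. Full scale, the value 1, is 0.5 m for a shift and 1.5 rad for a turn. A row lasts 1/10 s, in which the tool goes at most 50 mm and 8.59 degrees, less where a joint would pass 70% of its speed; a pose out of reach is approached as far as the arm can. A call with a number of a shift or a turn outside -1 to 1 is refused whole. A call with a gripper value outside its range is refused whole. "hand" is the closure, from 0 (fully open) to 1 (shut), set as the call begins (left out, the last holds). The fingers move at their own pace and stop on an object; "force" is the grip in N (left out, the last holds). Time passes only in rows, so rows that repeat a pose let the fingers close. It gives the time, the measured TCP pose, the force and the opening at its end, in the units of the state.
- r.get_obs(): the state, without advancing time (a new reading comes with each control period).
- imaging.grab_frame(name): name is "side" or "top"; returns a dict with "pixels" (384x512x3 uint8, red, green, blue), "fx", "fy", "cx", "cy" (pixels), "k1" (the pictures are not rectified: a ray, as slopes to the right and down, at radius r is drawn at 1 + k1 r^2 times it, then the intrinsics apply), "R" (3x3) and "t" (3): a world point X has camera coordinates R X + t. Camera axes: x right, y down, z forward; pixel columns grow to the right and rows downward; lengths in m; the calibration is good to about 2 mm. A picture is of the moment at which its call begins. There is no depth.
- r.hand_in(): hands the job in, once; it reports no verdict.
Trained networks look in the newest picture that a camera, given by its name, has taken for a name from the list of things; names that differ only in an ending like _2 or _b are one class to them, and where a whole thing is asked for, a point or a joint stands for the part that bears it (a point fixed in the world has none). Each returns a list of dicts, best first, with "score" (0 to 1); they miss things now and then, are a little off and sometimes report something else, mostly with a low value. They report only what shows in the picture. A call takes as long as a camera call. They do not tell look-alikes from the thing itself.
- look_for(query, camera): "xyz" ([x, y, z] in m, in the coordinates of the camera as it stood for that picture, good to about 4 mm: the middle of the surface that is visible of it).
- outline_of(query, camera): "region" (384x512 bool, what is visible of it).
The state is a dict: "clock": time; "joints": joint angles; "qvel": joint speeds; "tau": joint torques, N m; "tcp_pos": TCP position; "orientation": TCP orientation; "contact_force": force on the tool from outside, world axes, zero at the start; "moment": the same for the moment, N m; "grip_width": finger opening in m.
Only numpy, scipy, OpenCV 4.12 (cv2) and the standard library are available. Lean on these libraries where they do the work, as an engineer would, in place of code of your own. Each camera call takes 0.05 s, during which the arm holds its last target. There are 200 camera calls.

## Working session

There is one attempt and no reset: what is moved stays moved. The work goes in short steps, Python scripts to look and compute and a tool call to move; the robot and the scene stay as the last step left them, time stands still between calls to the robot, and variables do not carry over. Pictures are saved under pics/ and viewed, about 8 in all and at most 12, crops included, and the job is handed in when it is done.

Besides the shell and the picture viewer there is one more tool, called after "Request:" as a command line: name --argument value ..., lists and objects as JSON in quotes. carry_out: Moves the arm, as the interface text tells. Shift numbers are shares of 0.5 m and turn numbers shares of 1.5 rad, none past 1 either way. Its arguments: {"type":"object","properties":{"offset":{"type":"array","items":{"type":"array","items":{"type":"number","minimum":-1,"maximum":1}}},"turn":{"type":"array","items":{"type":"array","items":{"type":"number","minimum":-1,"maximum":1}}},"hand":{"type":"number"},"force":{"type":"number"}},"required":["offset","turn"]}

```bash
mkdir -p pics
cat > h.py <<'E'
import numpy as np,cv2
from bench import r,imaging,look_for,outline_of
from scipy.spatial.transform import Rotation as Ro
def grab(n,save=None):
    f=imaging.grab_frame(n)
    if save: cv2.imwrite('pics/'+save,cv2.cvtColor(f['pixels'],cv2.COLOR_RGB2BGR))
    return f
def w(f,p): return np.array(f['R']).T@(np.array(p)-np.array(f['t']))
def proj(f,X):
    c=np.array(f['R'])@np.array(X)+np.array(f['t']); s=c[:2]/c[2]; s=s*(1+f['k1']*(s@s))
    return np.array([f['fx']*s[0]+f['cx'],f['fy']*s[1]+f['cy']])
E
python3 - <<'E'
from h import *
np.set_printoptions(precision=3,suppress=True)
print(r.get_obs())
for c in ('side','top'):
    f=grab(c,c+'0.png'); print(c,f['fx'],f['k1'],'cam at',w(f,[0,0,0]),np.array(f['R'])[2])
    for q in ['syringe_a_centre','plunger_a_top','rack','reject_bin','torch_centre','light_bar','solder_spool','capacitor','toroid','heatsink','screwdriver','flux_bottle','film_capacitor']:
        print(q,[(round(float(d['score']),2),w(f,d['xyz']).round(3).tolist()) for d in look_for(q,c)][:6])
a=cv2.imread('pics/side0.png')
E
```

```text
{'clock': 0.0, 'joints': array([-1.419,  0.478,  0.022,  1.557, -0.012,  1.109, -0.083]), 'qvel': array([ 0.   ,  0.001, -0.001,  0.   ,  0.001,  0.   , -0.001]), 'tau': array([ -0.   , -59.645,   1.608, -28.12 ,   0.012,   0.009,  -0.   ]), 'tcp_pos': array([0.173, 0.652, 0.244]), 'orientation': array([-0.407, -3.115,  0.003]), 'contact_force': array([-0.249, -0.203,  0.422]), 'moment': array([-0.017, -0.026, -0.018]), 'grip_width': 0.0853400205783228}
side 439.6528571577222 0.011732597183469686 cam at [ 0.056 -1.     0.776] [ 0.321  0.793 -0.518]
syringe_a_centre [(0.72, [0.542, -0.099, 0.15]), (0.59, [0.641, -0.116, 0.287])]
plunger_a_top [(0.68, [0.339, 0.0, 0.025]), (0.44, [0.521, -0.093, 0.187])]
rack [(0.9, [0.554, -0.036, 0.03])]
reject_bin [(0.76, [0.454, -0.378, 0.061])]
torch_centre [(0.48, [0.547, -0.028, 0.161]), (0.34, [0.564, 0.191, 0.17])]
light_bar [(0.75, [0.645, -0.114, 0.287])]
solder_spool [(0.54, [0.434, 0.378, 0.034]), (0.17, [0.556, 0.124, 0.176])]
capacitor [(0.59, [0.672, -0.268, 0.035]), (0.29, [0.561, 0.185, 0.189])]
toroid [(0.7, [0.351, -0.145, 0.021])]

[... 322 characters left out ...]
-0.998]
syringe_a_centre [(0.51, [0.541, -0.094, 0.171]), (0.4, [0.409, 0.188, 0.02]), (0.34, [0.698, -0.398, 0.055]), (0.29, [0.582, 0.183, 0.166])]
plunger_a_top []
rack [(0.58, [0.559, 0.041, -0.001])]
reject_bin [(0.67, [0.459, -0.399, 0.003])]
torch_centre [(0.49, [0.559, -0.022, 0.152])]
light_bar [(0.84, [0.592, 0.056, 0.293])]
solder_spool [(0.53, [0.439, 0.387, 0.043])]
capacitor [(0.6, [0.675, -0.256, 0.056])]
toroid [(0.46, [0.351, -0.134, 0.021])]
heatsink [(0.69, [0.697, -0.399, 0.056]), (0.63, [0.34, 0.017, 0.007])]
screwdriver [(0.66, [0.412, 0.187, 0.021])]
flux_bottle [(0.69, [0.7, -0.398, 0.056])]
film_capacitor [(0.4, [0.559, 0.048, 0.167]), (0.38, [0.305, -0.274, 0.023])]
```

View pics/side0.png

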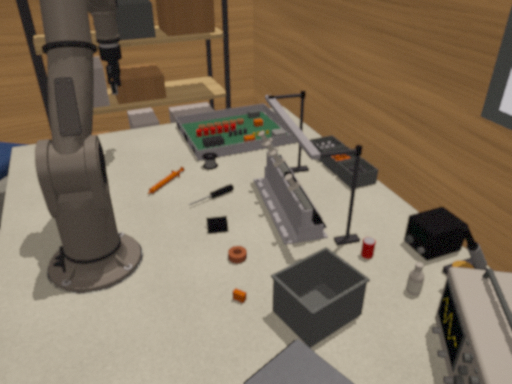

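View pics/top0.png

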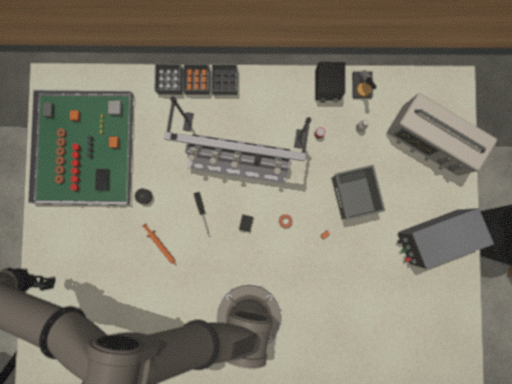

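The side view shows the rack at about (290,200), the bin at (320,295), and the light bar from (270,100) to (355,150). In the top view the rack spans (190,150) to (305,185), yawed about -0.15 rad, and an orange look-alike lies at (160,245). I'll zoom in on the rack in both views.

Run:
```python
from h import *
a=cv2.imread('pics/top0.png')[120:200,160:320]; b=cv2.imread('pics/side0.png')[80:260,240:380]
cv2.imwrite('pics/c1.png',cv2.resize(a,None,fx=5,fy=5,interpolation=cv2.INTER_CUBIC))
cv2.imwrite('pics/c2.png',cv2.resize(b,None,fx=3.3,fy=3.3,interpolation=cv2.INTER_CUBIC))
```

```text
(no output)
```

View pics/c1.png

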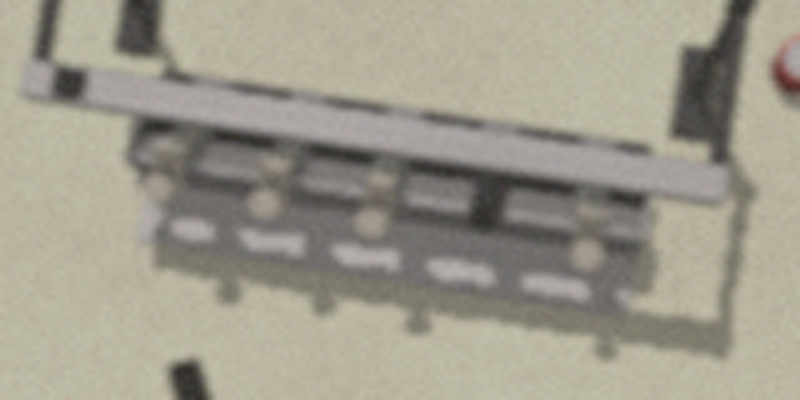

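View pics/c2.png

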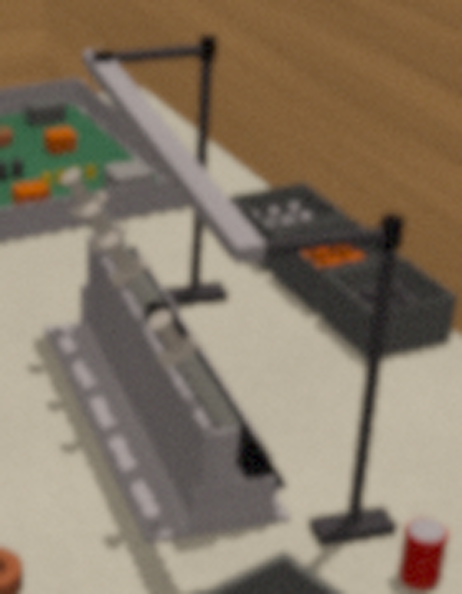

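The top crop shows cream plunger discs at crop pixels (160,188), (265,203), (371,222) and (587,252), with the torch at (487,200). So the syringes are in places +2, +1, 0 and -2, and the torch is in -1. Next I'll fit the rack and bin poses.

```bash
cat > fit.py <<'E'
from h import *
from scipy.optimize import least_squares
def T(p,X): 
    c,s=np.cos(p[2]),np.sin(p[2]); x,y,z=X; return np.array([p[0]+c*x-s*y,p[1]+s*x+c*y,z])
A=np.array([-.5,0,.866])
def syr(k,h): return np.array([.05,.072*k,.032])+A*h
# is ledge point the axis foot: x 50, z 32
E
python3 - <<'E'
from fit import *
np.set_printoptions(precision=4,suppress=True)
ft=grab('top');fs=grab('side')
tp=lambda x,y:np.array([x/5+160-.4,y/5+120-.4])
sp=lambda x,y:np.array([x/3.3+240-.35,y/3.3+80-.35])
bar=[((.012,.22,.293),tp(28,60)),((-.012,.22,.293),tp(24,97)),((.012,-.22,.293),tp(730,165)),((-.012,-.22,.293),tp(720,200))]
disc=[(k,tp(*q)) for k,q in zip((2,1,0,-2),((160,188),(265,203),(371,222),(587,252)))]
def res(p,sep=False):
    a=np.array([proj(ft,T(p,X))-q for X,q in bar]); b=np.array([proj(ft,T(p,syr(k,.188)))-q for k,q in disc])
    return (a,b) if sep else np.concatenate([a,b]).ravel()
s=least_squares(res,[.56,.04,-.146]); print(s.x); print(*res(s.x,True))
print('side far bar',proj(fs,T(s.x,(-.012,.22,.293))),'obs',sp(88,52)); print('side foot post',proj(fs,T(s.x,(.115,-.212,.29))),'obs',sp(392,225),'far',proj(fs,T(s.x,(.115,.212,.29))),sp(207,45))
print('far disc',proj(fs,T(s.x,syr(2,.188))),sp(92,188), 'k0..')
# bin via masks
for n,f in (('top',ft),('side',fs)):
    m=outline_of('reject_bin',n)[0]['region'].astype(np.uint8); c=max(cv2.findContours(m,0,2)[0],key=cv2.contourArea)
    print(n,cv2.approxPolyDP(c,3,True)[:,0].tolist(), cv2.boxPoints(cv2.minAreaRect(c)).tolist())
    def hull(p):
        return cv2.convexHull(np.array([proj(f,T(p,(x,y,z))) for x in(-.065,.065) for y in(-.08,.08) for z in(0,.11)],np.float32))
    def cost(p):
        i=np.zeros(m.shape,np.uint8); cv2.fillConvexPoly(i,(hull(p)*16).astype(np.int32),1,shift=4); return (i!=m).sum()
    from scipy.optimize import minimize
    b=minimize(cost,[.455,-.385,-.2],method='Nelder-Mead',options=dict(initial_simplex=[[.455,-.385,-.2],[.475,-.385,-.2],[.455,-.365,-.2],[.455,-.385,.1]])); print('bin',b.x,b.fun)
fb=s.x
for n,f in (('top',ft),('side',fs)):
    im=cv2.cvtColor(f['pixels'],cv2.COLOR_RGB2BGR); im=cv2.resize(im,None,fx=4,fy=4,interpolation=cv2.INTER_CUBIC)
    P=lambda X:tuple(int(v) for v in (proj(f,T(fb,X))*4+1.5))
    for k in(2,1,0,-1,-2): cv2.line(im,P(syr(k,.09)),P(syr(k,.191 if k!=-1 else .15)),(0,0,255),1)
    for x in(-.012,.012): cv2.line(im,P((x,-.22,.293)),P((x,.22,.293)),(255,0,0),1)
    for y in(-.186,.186): cv2.line(im,P((-.065,y,0)),P((.065,y,0)),(0,255,0),1)
    cv2.line(im,P((-.065,.186,0)),P((-.065,-.186,0)),(0,255,0),1)
    o=im[460:860,620:1320] if n=='top' else im[320:1040,960:1500]
    cv2.imwrite(f'pics/o_{n}.png',o)
a=cv2.imread('pics/o_top.png');b=cv2.imread('pics/o_side.png')
b=cv2.resize(b,None,fx=.8,fy=.8); cv2.imwrite('pics/o_side.png',b)
E
```

```text
[ 0.5804  0.0458 -0.1411]
[[-0.4817 -0.4975]
 [-0.9576 -0.2917]
 [ 0.3809 -0.4198]
 [ 1.2637  0.2599]] [[-0.5565  0.236 ]
 [-0.0838  0.4638]
 [ 0.2266 -0.1041]
 [ 0.1751  0.3748]]
side far bar [264.6101  94.5   ] obs [266.3167  95.4076]
side foot post [358.699  148.0598] obs [358.4379 147.8318] far [302.4785  92.8916] [302.3773  93.2864]
far disc [260.8774 132.6855] [267.5288 136.6197] k0..
top [[372, 166], [334, 176], [342, 218], [384, 209]] [[330.009033203125, 174.89437866210938], [373.70452880859375, 164.34719848632812], [384.81011962890625, 210.35617065429688], [341.1146240234375, 220.90335083007812]]
bin [ 0.4528 -0.3877 -0.0695] 588.0
side [[326, 247], [271, 274], [273, 311], [307, 347], [360, 314], [368, 281]] [[255.15383911132812, 284.23077392578125], [335.6922912597656, 230.5384521484375], [381.9999694824219, 300.0], [301.4615173339844, 353.69232177734375]]
bin [ 0.4569 -0.3796  0.4681] 1044.0
```

View pics/o_side.png

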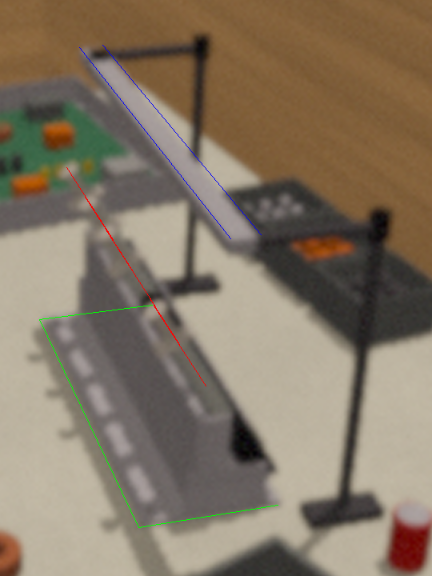

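The rack overlay fits well: the base outline, bar and posts all agree to about 2 mm. Now I'll fit the bin and work out the first approach, above place +2 and aligned with the slope.

```bash
cat >> fit.py <<'E'
PR=[0.5804,0.0458,-0.1411]
def Rtool(tilt=30,yaw=PR[2],sgn=1):
    t=np.radians(tilt); z=np.array([np.sin(t)*np.cos(yaw),np.sin(t)*np.sin(yaw),-np.cos(t)]); y=sgn*np.array([-np.sin(yaw),np.cos(yaw),0]); x=np.cross(y,z)
    return np.stack([x,y,z],1)
def axis_pt(k,h): return T(PR,syr(k,h))
def plan(p,R,p0=None,R0=None):
    o=r.get_obs(); p0=o['tcp_pos'] if p0 is None else p0; R0=Ro.from_rotvec(o['orientation']).as_matrix() if R0 is None else R0
    d=R0.T@(np.array(p)-p0)/.5; a=Ro.from_matrix(R0.T@R).as_rotvec()/1.5
    print('offset',d.round(4).tolist(),'turn',a.round(4).tolist())
E
python3 - <<'E'
from fit import *
np.set_printoptions(precision=4,suppress=True)
ft=grab('top')
obs=np.array([[372,166],[334,176],[342,218],[384,209]])
for rot in (0,):
    C=[(.065,.08),(-.065,.08),(-.065,-.08),(.065,-.08)]  # bin yaw ~ +90: image up=x world
    best=min((least_squares(lambda p:np.concatenate([proj(ft,T(p,(*c,.11)))-q for c,q in zip(C,obs)]),[.455,-.385,y0]) for y0 in(0,1.6,3.1,-1.6)),key=lambda s:s.cost)
    C2=[(.065,-.08),(.065,.08),(-.065,.08),(-.065,-.08)]
    b2=min((least_squares(lambda p:np.concatenate([proj(ft,T(p,(*c,.11)))-q for c,q in zip(C2,obs)]),[.455,-.385,y0]) for y0 in(0,1.6,3.1,-1.6)),key=lambda s:s.cost)
    print(best.x,best.cost,b2.x,b2.cost)
for k in(2,1,0,-2): print(k,axis_pt(k,.191))
p=axis_pt(2,.30);print(p);plan(p,Rtool())
E
```

```text
[ 0.4533 -0.3761 -1.34  ] 11.933762381261452 [ 0.4532 -0.3761  0.2363] 33.34965270395482
2 [0.5556 0.1948 0.1974]
1 [0.5455 0.1235 0.1974]
0 [0.5354 0.0522 0.1974]
-2 [ 0.5151 -0.0904  0.1974]
[0.5016 0.2024 0.2918]
offset [-0.8656, -0.701, -0.093] turn [-0.0207, -0.3487, -0.0773]
```

Request:
carry_out --offset '[[-0.8656, -0.701, -0.093], [-0.8656, -0.701, -0.093], [-0.8656, -0.701, -0.093], [-0.8656, -0.701, -0.093], [-0.8656, -0.701, -0.093], [-0.8656, -0.701, -0.093], [-0.8656, -0.701, -0.093], [-0.8656, -0.701, -0.093]]' --turn '[[-0.0207, -0.3487, -0.0773], [-0.0207, -0.3487, -0.0773], [-0.0207, -0.3487, -0.0773], [-0.0207, -0.3487, -0.0773], [-0.0207, -0.3487, -0.0773], [-0.0207, -0.3487, -0.0773], [-0.0207, -0.3487, -0.0773], [-0.0207, -0.3487, -0.0773]]' --hand 1

```text
clock: 2.45
tcp_pos: [0.4092, 0.3288, 0.279]
orientation: [0.184, 2.612, -0.048]
contact_force: [1.5, 0.3, 0.1]
grip_width: 0.0001
```

Run:
```python
from fit import *
plan(axis_pt(2,.30),Rtool())
o=r.get_obs();print(o['joints'].round(3),o['contact_force'],o['qvel'].round(2))
```

```text
offset [-0.2022, -0.2242, 0.087] turn [0.0006, 0.0001, -0.0001]
[-1.383  0.074  0.313  2.13   0.638  0.851 -0.05 ] [1.46632316 0.31127127 0.08946212] [ 0.58 -0.4   0.4   0.31  0.12 -0.41  0.8 ]
```

Request:
carry_out --offset '[[-0.2022, -0.2242, 0.087], [-0.2022, -0.2242, 0.087], [-0.2022, -0.2242, 0.087], [-0.2022, -0.2242, 0.087], [-0.2022, -0.2242, 0.087], [-0.2022, -0.2242, 0.087], [-0.2022, -0.2242, 0.087]]' --turn '[[0, 0, 0], [0, 0, 0], [0, 0, 0], [0, 0, 0], [0, 0, 0], [0, 0, 0], [0, 0, 0]]'

```text
clock: 3.15
tcp_pos: [0.4999, 0.2059, 0.2913]
orientation: [0.18, 2.613, -0.049]
contact_force: [0.5, -0.3, -0.1]
grip_width: 0.0001
```

Run:
```python
from fit import *
plan(axis_pt(2,.22),Rtool())
o=r.get_obs();print(o['joints'].round(3),o['contact_force'],o['tcp_pos'])
f=grab('top','t1.png'); a=cv2.imread('pics/t1.png')[110:210,140:320]
g=grab('side','s1.png'); b=cv2.imread('pics/s1.png')[90:190,230:350]
a=cv2.resize(a,(720,400),interpolation=2); b=cv2.resize(b,(480,400),interpolation=2)
cv2.imwrite('pics/m1.png',cv2.resize(np.hstack([a,b]),(800,267)))
```

```text
offset [-0.0043, -0.0067, 0.1613] turn [0.001, -0.0001, 0.0019]
[-1.192  0.011  0.469  2.161  0.613  0.709  0.289] [ 0.4872861  -0.34049927 -0.05982992] [0.49992687 0.20593592 0.29128438]
```

View pics/m1.png

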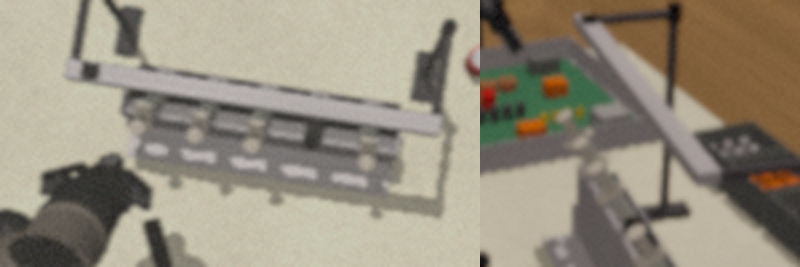

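The top view (left half) shows the gripper at about (110,180), short of place +2's plunger at (140,118), as planned. Advancing to just above the disc.

Request:
carry_out --offset '[[-0.0043, -0.0067, 0.09], [-0.0043, -0.0067, 0.15], [-0.0043, -0.0067, 0.18], [-0.0043, -0.0067, 0.18], [-0.0043, -0.0067, 0.18], [-0.0043, -0.0067, 0.18]]' --turn '[[0, 0, 0], [0, 0, 0], [0, 0, 0], [0, 0, 0], [0, 0, 0], [0, 0, 0]]'

```text
clock: 3.85
tcp_pos: [0.5466, 0.195, 0.2155]
orientation: [0.183, 2.612, -0.047]
contact_force: [-0.2, -0.5, 0.1]
grip_width: -0.0
```

```bash
cat >> fit.py <<'E'
def st(k):
    o=r.get_obs(); q=o['tcp_pos']-axis_pt(k,0); R=Rtool(); v=R.T@q
    print('t',round(o['clock'],2),'h',round(-v[2]*1e3,1),'lat',(v[:2]*1e3).round(1),'F tool',(R.T@o['contact_force']).round(1),'grip',round(o['grip_width']*1e3,1),
      'rot err',Ro.from_matrix(R.T@Ro.from_rotvec(o['orientation']).as_matrix()).as_rotvec().round(3))
E
python3 -c "
from fit import *
st(2); plan(axis_pt(2,.195),Rtool())"
```

```text
t 3.85 h 211.1 lat [-1.3 -1. ] F tool [ 0.1 -0.5 -0.2] grip -0.0 rot err [-0.002 -0.001 -0.   ]
offset [0.0026, 0.0019, 0.0323] turn [0.0011, 0.0005, 0.0003]
```

Request:
carry_out --offset '[[0.002, 0.002, 0.008], [0.002, 0.002, 0.016], [0.002, 0.002, 0.02], [0.002, 0.002, 0.02]]' --turn '[[0, 0, 0], [0, 0, 0], [0, 0, 0], [0, 0, 0]]'

```text
clock: 4.25
tcp_pos: [0.5511, 0.1947, 0.2055]
orientation: [0.184, 2.612, -0.049]
contact_force: [-1.2, 0.6, 2.3]
grip_width: 0.0001
```

```bash
python3 -c "
from fit import *
st(2)"
```

```text
t 4.25 h 200.3 lat [-0.2 -0.7] F tool [-0.   0.4 -2.7] grip 0.1 rot err [-0. -0. -0.]
```

Request:
carry_out --offset '[[0, 0, 0.006], [0, 0, 0.01], [0, 0, 0.01]]' --turn '[[0, 0, 0], [0, 0, 0], [0, 0, 0]]'

```text
clock: 4.55
tcp_pos: [0.5535, 0.1942, 0.2011]
orientation: [0.185, 2.612, -0.049]
contact_force: [-0.8, 0.8, 2.2]
grip_width: -0.0002
```

```bash
python3 -c "
from fit import *
st(2)"
```

```text
t 4.55 h 195.2 lat [-0.1 -0.9] F tool [-0.3  0.6 -2.3] grip -0.2 rot err [-0. -0.  0.]
```

Request:
carry_out --offset '[[0, 0, 0.006], [0, 0, 0.01], [0, 0, 0.01]]' --turn '[[0, 0, 0], [0, 0, 0], [0, 0, 0]]'

```text
clock: 4.85
tcp_pos: [0.556, 0.1937, 0.1967]
orientation: [0.185, 2.612, -0.05]
contact_force: [-1.3, 0.9, 1.0]
grip_width: 0.0001
```

```bash
python3 -c "
from fit import *
st(2)"
```

```text
t 4.85 h 190.1 lat [-0.1 -1. ] F tool [ 0.8  0.7 -1.6] grip 0.1 rot err [ 0. -0.  0.]
```

Request:
carry_out --offset '[[0, 0, 0.004], [0, 0, 0.008], [0, 0, 0.008]]' --turn '[[0, 0, 0], [0, 0, 0], [0, 0, 0]]'

```text
clock: 5.15
tcp_pos: [0.5579, 0.1935, 0.1932]
orientation: [0.185, 2.612, -0.05]
contact_force: [-1.0, -0.9, 2.8]
grip_width: 0.0001
```

```bash
python3 -c "
from fit import *
st(2);f=grab('side','s2.png');g=grab('top','t2.png')
a=cv2.imread('pics/t2.png')[110:210,140:320]
b=cv2.imread('pics/s2.png')[70:190,230:350]
a=cv2.resize(a,(720,400),interpolation=2); b=cv2.resize(b,(400,400),interpolation=2)
cv2.imwrite('pics/m2.png',cv2.resize(np.hstack([a,b]),(800,286)))
P=lambda h,f:proj(f,axis_pt(2,h)).round(1);print(P(.176,f),P(.148,f),P(.176,g))"
```

```text
t 5.15 h 186.1 lat [-0.1 -1. ] F tool [-0.6 -1.  -2.8] grip 0.1 rot err [ 0. -0. -0.]
[262.7 135.5] [266.8 141.8] [191.8 156.2]
```

View pics/m2.png

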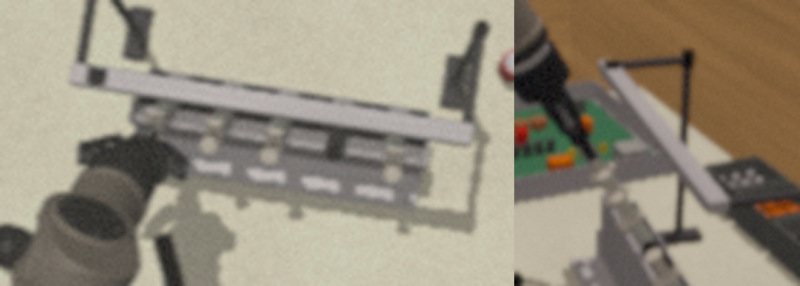

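The fingertips are on the disc, at about (598,155) in the right half. The plunger slides with about 3 N, so I'll continue in small steps.

Request:
carry_out --offset '[[0, 0, 0.004], [0, 0, 0.008], [0, 0, 0.008]]' --turn '[[0, 0, 0], [0, 0, 0], [0, 0, 0]]'

```text
clock: 5.55
tcp_pos: [0.5599, 0.1932, 0.1897]
orientation: [0.185, 2.612, -0.05]
contact_force: [-1.0, 1.1, 1.7]
grip_width: 0.0001
```

```bash
python3 -c "
from fit import *
st(2)"
```

```text
t 5.55 h 182.1 lat [-0. -1.] F tool [ 0.1  1.  -2.1] grip 0.1 rot err [ 0. -0.  0.]
```

Request:
carry_out --offset '[[0, 0, 0.004], [0, 0, 0.008], [0, 0, 0.008]]' --turn '[[0, 0, 0], [0, 0, 0], [0, 0, 0]]'

```text
clock: 5.85
tcp_pos: [0.5619, 0.1929, 0.1863]
orientation: [0.185, 2.612, -0.05]
contact_force: [-1.1, 0.8, 2.4]
grip_width: 0.0001
```

```bash
python3 -c "
from fit import *
st(2)"
```

```text
t 5.85 h 178.1 lat [-0.1 -1. ] F tool [-0.2  0.6 -2.7] grip 0.1 rot err [ 0. -0.  0.]
```

Request:
carry_out --offset '[[0, 0, 0.004], [0, 0, 0.008], [0, 0, 0.008]]' --turn '[[0, 0, 0], [0, 0, 0], [0, 0, 0]]'

```text
clock: 6.15
tcp_pos: [0.5638, 0.1926, 0.1828]
orientation: [0.185, 2.612, -0.05]
contact_force: [-0.5, 0.1, 2.8]
grip_width: -0.0003
```

```bash
python3 -c "
from fit import *
st(2)"
```

```text
t 6.15 h 174.1 lat [-0. -1.] F tool [-1.  -0.  -2.7] grip -0.3 rot err [ 0. -0.  0.]
```

Request:
carry_out --offset '[[0, 0, 0.003], [0, 0, 0.006], [0, 0, 0.006]]' --turn '[[0, 0, 0], [0, 0, 0], [0, 0, 0]]'

```text
clock: 6.45
tcp_pos: [0.5659, 0.1939, 0.1815]
orientation: [0.184, 2.611, -0.046]
contact_force: [-9.6, 1.5, 16.1]
grip_width: -0.0003
```

```bash
python3 -c "
from fit import *
st(2)"
```

```text
t 6.45 h 172.1 lat [-0.9  0.5] F tool [  0.4   0.1 -18.8] grip -0.3 rot err [-0.003 -0.001  0.   ]
```

It stopped at h≈172 with 19 N, which matches fully home (159 + 13 mm), so place +2 is sound. Stiffness is about 15 N/mm, so steps of 3.5 mm or less are safe. Next is place +1.

Request:
carry_out --offset '[[0, 0, -0.086], [0, 0, -0.086], [0, -0.07, -0.086], [0, -0.142, -0.086], [0, -0.142, -0.086], [0, -0.142, -0.06], [0, -0.142, -0.048], [0, -0.142, -0.048]]' --turn '[[0, 0, 0], [0, 0, 0], [0, 0, 0], [0, 0, 0], [0, 0, 0], [0, 0, 0], [0, 0, 0], [0, 0, 0]]'

```text
clock: 7.25
tcp_pos: [0.5434, 0.1236, 0.2003]
orientation: [0.185, 2.613, -0.052]
contact_force: [0.4, 0.6, 0.1]
grip_width: -0.0003
```

```bash
python3 -c "
from fit import *
st(1)"
```

```text
t 7.25 h 194.5 lat [ 0.4 -0.2] F tool [-0.4  0.6  0. ] grip -0.3 rot err [ 0.002  0.001 -0.   ]
```

Request:
carry_out --offset '[[0, 0, 0.004], [0, 0, 0.007], [0, 0, 0.007]]' --turn '[[0, 0, 0], [0, 0, 0], [0, 0, 0]]'

```text
clock: 7.55
tcp_pos: [0.5451, 0.1238, 0.198]
orientation: [0.184, 2.612, -0.049]
contact_force: [-0.3, -0.3, 0.7]
grip_width: 0.0001
```

```bash
python3 -c "
from fit import *
st(1)"
```

```text
t 7.55 h 191.7 lat [0.1 0.2] F tool [-0.1 -0.4 -0.7] grip 0.1 rot err [-0.  0. -0.]
```

Request:
carry_out --offset '[[0, 0, 0.004], [0, 0, 0.007], [0, 0, 0.007]]' --turn '[[0, 0, 0], [0, 0, 0], [0, 0, 0]]'

```text
clock: 7.85
tcp_pos: [0.5486, 0.1262, 0.1976]
orientation: [0.182, 2.608, -0.042]
contact_force: [-16.4, 2.3, 28.1]
grip_width: 0.0002
```

```bash
python3 -c "
from fit import *
st(1)"
```

```text
t 7.85 h 189.8 lat [-2.5  3.1] F tool [  0.3  -0.1 -32.6] grip 0.2 rot err [-0.006 -0.004 -0.   ]
```

Place +1 stopped dead at 33 N, about 14 mm in, so it sticks. On to place 0.

Request:
carry_out --offset '[[0, 0, -0.054], [0, 0, -0.054], [0, -0.07, -0.054], [0, -0.144, -0.054], [0, -0.144, -0.054], [0, -0.144, -0.03], [0, -0.144, -0.014], [0, -0.144, -0.014]]' --turn '[[0, 0, 0], [0, 0, 0], [0, 0, 0], [0, 0, 0], [0, 0, 0], [0, 0, 0], [0, 0, 0], [0, 0, 0]]'

```text
clock: 8.65
tcp_pos: [0.5335, 0.0526, 0.2002]
orientation: [0.184, 2.613, -0.051]
contact_force: [-0.0, -0.4, 0.1]
grip_width: -0.0001
```

```bash
python3 -c "
from fit import *
st(0)"
```

```text
t 8.65 h 194.4 lat [0.2 0.1] F tool [-0.1 -0.4 -0.1] grip -0.1 rot err [ 0.001  0.001 -0.001]
```

Request:
carry_out --offset '[[0, 0, 0.004], [0, 0, 0.007], [0, 0, 0.007]]' --turn '[[0, 0, 0], [0, 0, 0], [0, 0, 0]]'

```text
clock: 8.95
tcp_pos: [0.535, 0.0525, 0.198]
orientation: [0.184, 2.612, -0.049]
contact_force: [-0.4, 0.1, 0.3]
grip_width: -0.0001
```

```bash
python3 -c "
from fit import *
st(0)"
```

```text
t 8.95 h 191.7 lat [0.  0.3] F tool [ 0.1  0.  -0.5] grip -0.1 rot err [-0.  0. -0.]
```

Request:
carry_out --offset '[[0, 0, 0.004], [0, 0, 0.007], [0, 0, 0.007]]' --turn '[[0, 0, 0], [0, 0, 0], [0, 0, 0]]'

```text
clock: 9.25
tcp_pos: [0.5367, 0.0521, 0.1949]
orientation: [0.185, 2.612, -0.05]
contact_force: [-1.0, 1.0, 1.8]
grip_width: 0.0001
```

```bash
python3 -c "
from fit import *
st(0)"
```

```text
t 9.25 h 188.2 lat [0.  0.1] F tool [ 0.1  0.9 -2.1] grip 0.1 rot err [ 0.  0. -0.]
```

Request:
carry_out --offset '[[0, 0, 0.004], [0, 0, 0.007], [0, 0, 0.007]]' --turn '[[0, 0, 0], [0, 0, 0], [0, 0, 0]]'

```text
clock: 9.55
tcp_pos: [0.5385, 0.0517, 0.1918]
orientation: [0.185, 2.612, -0.05]
contact_force: [-1.1, -0.8, 2.0]
grip_width: 0.0
```

```bash
python3 -c "
from fit import *
st(0)"
```

```text
t 9.55 h 184.6 lat [ 0.1 -0. ] F tool [-0.1 -0.9 -2.2] grip 0.0 rot err [0. 0. 0.]
```

Request:
carry_out --offset '[[0, 0, 0.004], [0, 0, 0.007], [0, 0, 0.007]]' --turn '[[0, 0, 0], [0, 0, 0], [0, 0, 0]]'

```text
clock: 9.85
tcp_pos: [0.5409, 0.0521, 0.1896]
orientation: [0.184, 2.611, -0.048]
contact_force: [-7.8, 1.7, 13.2]
grip_width: 0.0002
```

```bash
python3 -c "
from fit import *
st(0)"
```

```text
t 9.85 h 181.5 lat [-0.8  0.7] F tool [  0.3   0.6 -15.4] grip 0.2 rot err [-0.001 -0.001  0.   ]
```

Request:
carry_out --offset '[[0, 0, 0.003], [0, 0, 0.003]]' --turn '[[0, 0, 0], [0, 0, 0]]'

```text
clock: 10.05
tcp_pos: [0.5429, 0.0532, 0.1899]
orientation: [0.183, 2.608, -0.044]
contact_force: [-18.4, 3.2, 30.8]
grip_width: -0.0
```

```bash
python3 -c "
from fit import *
st(0)"
```

```text
t 10.05 h 180.9 lat [-2.6  2.1] F tool [  0.8   0.6 -36. ] grip -0.0 rot err [-0.004 -0.004  0.   ]
```

Place 0 also stops dead, at about 23 mm in with 36 N. Two stick, so place -2 should be sound. Moving there, then pressing slowly.

Request:
carry_out --offset '[[0, 0, -0.07], [0, 0, -0.07], [0, -0.1, -0.07], [0, -0.2, -0.07], [0, -0.288, -0.07], [0, -0.288, -0.07], [0, -0.288, -0.05], [0, -0.288, -0.034]]' --turn '[[0, 0, 0], [0, 0, 0], [0, 0, 0], [0, 0, 0], [0, 0, 0], [0, 0, 0], [0, 0, 0], [0, 0, 0]]'

```text
clock: 10.85
tcp_pos: [0.5124, -0.0912, 0.2021]
orientation: [0.188, 2.611, -0.051]
contact_force: [-2.1, 0.7, 2.9]
grip_width: -0.0
```

```bash
python3 -c "
from fit import *
st(-2)"
```

```text
t 10.85 h 196.3 lat [-0.1 -1.2] F tool [ 0.5  0.4 -3.6] grip -0.0 rot err [ 0.001 -0.001  0.002]
```

Request:
carry_out --offset '[[0, 0, 0.004], [0, 0, 0.007], [0, 0, 0.007]]' --turn '[[0, 0, 0], [0, 0, 0], [0, 0, 0]]'

```text
clock: 11.15
tcp_pos: [0.5139, -0.0903, 0.1992]
orientation: [0.185, 2.613, -0.05]
contact_force: [-0.4, -0.1, 0.8]
grip_width: -0.0003
```

```bash
python3 -c "
from fit import *
st(-2)"
```

```text
t 11.15 h 193.1 lat [ 0.1 -0.1] F tool [-0.1 -0.1 -0.9] grip -0.3 rot err [ 0.  0. -0.]
```

Request:
carry_out --offset '[[0, 0, 0.004], [0, 0, 0.008], [0, 0, 0.012], [0, 0, 0.016], [0, 0, 0.016]]' --turn '[[0, 0, 0], [0, 0, 0], [0, 0, 0], [0, 0, 0], [0, 0, 0]]'

```text
clock: 11.65
tcp_pos: [0.518, -0.0908, 0.1927]
orientation: [0.185, 2.613, -0.05]
contact_force: [-0.9, 0.1, 0.9]
grip_width: -0.0003
```

```bash
python3 -c "
from fit import *
st(-2)"
```

```text
t 11.65 h 185.4 lat [-0.2 -0. ] F tool [ 0.4 -0.  -1.2] grip -0.3 rot err [0.    0.001 0.   ]
```

Request:
carry_out --offset '[[0, 0, 0.004], [0, 0, 0.008], [0, 0, 0.012], [0, 0, 0.016], [0, 0, 0.016]]' --turn '[[0, 0, 0], [0, 0, 0], [0, 0, 0], [0, 0, 0], [0, 0, 0]]'

```text
clock: 12.15
tcp_pos: [0.522, -0.0911, 0.1857]
orientation: [0.184, 2.613, -0.05]
contact_force: [-1.2, 0.8, 0.6]
grip_width: -0.0
```

```bash
python3 -c "
from fit import *
st(-2)"
```

```text
t 12.15 h 177.4 lat [-0.2  0.2] F tool [ 0.9  0.6 -1.2] grip -0.0 rot err [ 0.     0.001 -0.   ]
```

Request:
carry_out --offset '[[0, 0, 0.004], [0, 0, 0.008], [0, 0, 0.012], [0, 0, 0.013], [0, 0, 0.013]]' --turn '[[0, 0, 0], [0, 0, 0], [0, 0, 0], [0, 0, 0], [0, 0, 0]]'

```text
clock: 12.65
tcp_pos: [0.5267, -0.0927, 0.1824]
orientation: [0.188, 2.608, -0.047]
contact_force: [-21.5, 2.7, 37.0]
grip_width: -0.0
```

```bash
python3 -c "
from fit import *
st(-2)"
```

```text
t 12.65 h 172.1 lat [-2.7 -0.7] F tool [  0.3  -0.3 -42.9] grip -0.0 rot err [-0.001 -0.004  0.003]
```

Place -2 stops at h=172, fully home. Next I'll retract, move over place 0 and open the jaws partway.

Request:
carry_out --offset '[[0, 0, -0.09], [0, 0, -0.1], [0, 0.1, -0.1], [0, 0.2, -0.1], [0, 0.288, -0.1], [0, 0.288, -0.1]]' --turn '[[0, 0, 0], [0, 0, 0], [0, 0, 0], [0, 0, 0], [0, 0, 0], [0, 0, 0]]'

```text
clock: 13.25
tcp_pos: [0.5204, 0.0482, 0.2233]
orientation: [0.189, 2.612, -0.048]
contact_force: [0.8, 1.0, -0.2]
grip_width: -0.0001
```

Request:
carry_out --offset '[[0, 0, 0], [0, 0, 0], [0, 0, 0], [0, 0, 0], [0, 0, 0]]' --turn '[[0, 0, 0], [0, 0, 0], [0, 0, 0], [0, 0, 0], [0, 0, 0]]' --hand 0.45 --force 30

```text
clock: 13.75
tcp_pos: [0.5203, 0.046, 0.2227]
orientation: [0.189, 2.613, -0.05]
contact_force: [0.9, 0.6, -0.6]
grip_width: 0.0469
```

```bash
python3 -c "
from fit import *
st(0); plan(axis_pt(0,.125),Rtool())
f=grab('side','s3.png');g=grab('top','t3.png')
a=cv2.imread('pics/t3.png')[110:210,140:320]
b=cv2.imread('pics/s3.png')[70:190,230:350]
a=cv2.resize(a,(720,400),interpolation=2); b=cv2.resize(b,(400,400),interpolation=2)
cv2.imwrite('pics/m3.png',cv2.resize(np.hstack([a,b]),(800,286)))"
```

```text
t 13.75 h 219.9 lat [-0.4 -8.3] F tool [-0.4  0.7  1. ] grip 46.9 rot err [0.001 0.001 0.003]
offset [0.0007, 0.0167, 0.1898] turn [-0.0007, -0.0008, -0.0019]
```

View pics/m3.png

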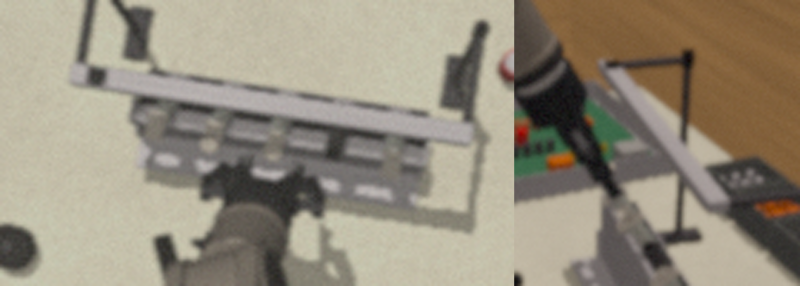

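The gripper sits over place 0, about (265,175) in the left half, 8 mm off sideways. I'll correct that, then descend and grip.

Request:
carry_out --offset '[[0.0007, 0.0167, 0.0], [0.0007, 0.0167, 0.0], [0.0007, 0.0167, 0.05], [0.0007, 0.0167, 0.1], [0.0007, 0.0167, 0.15], [0.0007, 0.0167, 0.19], [0.0007, 0.0167, 0.19], [0.0007, 0.0167, 0.19]]' --turn '[[0, 0, -0.002], [0, 0, -0.002], [0, 0, -0.002], [0, 0, -0.002], [0, 0, -0.002], [0, 0, -0.002], [0, 0, -0.002], [0, 0, -0.002]]'

```text
clock: 14.65
tcp_pos: [0.5653, 0.0462, 0.1452]
orientation: [0.178, 2.615, -0.072]
contact_force: [0.2, 0.5, 0.2]
grip_width: 0.0468
```

```bash
python3 -c "
from fit import *
st(0)"
```

```text
t 14.65 h 130.6 lat [-0.3 -1.7] F tool [-0.2  0.6 -0.1] grip 46.8 rot err [ 0.015  0.002 -0.009]
```

Request:
carry_out --offset '[[0, 0, 0], [0, 0, 0], [0, 0, 0], [0, 0, 0], [0, 0, 0], [0, 0, 0]]' --turn '[[0, 0, 0], [0, 0, 0], [0, 0, 0], [0, 0, 0], [0, 0, 0], [0, 0, 0]]' --hand 1 --force 30

```text
clock: 15.25
tcp_pos: [0.5647, 0.0463, 0.1464]
orientation: [0.177, 2.615, -0.074]
contact_force: [-1.1, 0.9, -0.2]
grip_width: 0.0215
```

```bash
python3 -c "
from fit import *
st(0)"
```

```text
t 15.25 h 131.8 lat [-0.4 -1.7] F tool [ 1.2  0.7 -0.5] grip 21.5 rot err [ 0.016  0.001 -0.01 ]
```

The barrel is gripped at 21.5 mm wide. I'll draw it out along its axis, then back off toward the robot.

Request:
carry_out --offset '[[0, 0, -0.02], [0, 0, -0.06], [0, 0, -0.12], [0, 0, -0.18], [0, 0, -0.24], [0, 0, -0.27], [0, 0, -0.27], [0, 0, -0.27]]' --turn '[[0, 0, 0], [0, 0, 0], [0, 0, 0], [0, 0, 0], [0, 0, 0], [0, 0, 0], [0, 0, 0], [0, 0, 0]]'

```text
clock: 16.05
tcp_pos: [0.4985, 0.0574, 0.2635]
orientation: [0.179, 2.614, -0.072]
contact_force: [0.2, -0.1, -0.6]
grip_width: 0.0215
```

```bash
cat >> fit.py <<'E'
PB=[.4533,-.3761,-1.34]; U=np.array([.973,.229,0]);V=np.array([-.229,.973,0])
def bin_tcp(a,b,zf,L=.132,tilt=10,yaw=-.45):
    """tool pose with the nozzle at bin centre + a U + b V, height zf"""
    R=Rtool(tilt,yaw); return np.array([PB[0],PB[1],zf])+a*U+b*V-L*R[:,2],R
E
python3 -c "
from fit import *
st(0);o=r.get_obs();p=o['tcp_pos'];R0=Ro.from_rotvec(o['orientation']).as_matrix();print(p,o['joints'].round(2))
p1=p+[-.08,-.02,.03];print(p1);plan(p1,Rtool())
p2,R2=bin_tcp(.025,-.022,.15);print(p2);plan(p2,R2,p1,Rtool())
p3,R3=bin_tcp(.025,-.022,.008);plan(p3,R3,p2,R2)
"
```

```text
t 16.05 h 266.8 lat [-0.8 -0. ] F tool [ 0.1 -0.1  0.6] grip 21.5 rot err [ 0.015  0.001 -0.008]
[0.49854869 0.0574105  0.26347611] [-0.62 -0.05  0.2   2.29  0.6   0.53  0.55]
[0.41854869 0.0374105  0.29347611]
offset [0.1029, -0.0632, -0.1274] turn [-0.01, -0.0004, 0.0056]
[ 0.46202335 -0.38181091  0.27999462]
offset [-0.1632, -0.8179, 0.1253] turn [0.0708, 0.2308, 0.1945]
offset [0.0493, 0.0, 0.2797] turn [0.0, 0.0, 0.0]
```

```bash
python3 -c "
from fit import *
o=r.get_obs();p=o['tcp_pos']
p1=p+[-.05,-.0,.04];print(p1);plan(p1,Rtool())
p2,R2=bin_tcp(.025,-.022,.19);print(p2);plan(p2,R2,p1,Rtool())
"
```

```text
[0.44854869 0.0574105  0.30347611]
offset [0.0459, -0.0155, -0.1185] turn [-0.01, -0.0004, 0.0056]
[ 0.46202335 -0.38181091  0.31999462]
offset [-0.1466, -0.8659, 0.0465] turn [0.0708, 0.2308, 0.1945]
```

Request:
carry_out --offset '[[0.0459, -0.0155, -0.1185], [0.0459, -0.0155, -0.1185], [0.0459, -0.0155, -0.1185]]' --turn '[[0, 0, 0], [0, 0, 0], [0, 0, 0]]'

```text
clock: 16.35
tcp_pos: [0.4482, 0.0575, 0.3033]
orientation: [0.178, 2.614, -0.072]
contact_force: [0.8, -0.2, 0.5]
grip_width: 0.0213
```

Request:
carry_out --offset '[[-0.1466, -0.8659, 0.0465], [-0.1466, -0.8659, 0.0465], [-0.1466, -0.8659, 0.0465], [-0.1466, -0.8659, 0.0465], [-0.1466, -0.8659, 0.0465], [-0.1466, -0.8659, 0.0465], [-0.1466, -0.8659, 0.0465], [-0.1466, -0.8659, 0.0465]]' --turn '[[0.0, 0.0, 0.0], [0.02, 0.05, 0.05], [0.04, 0.1, 0.1], [0.06, 0.16, 0.15], [0.0708, 0.2308, 0.1945], [0.0708, 0.2308, 0.1945], [0.0708, 0.2308, 0.1945], [0.0708, 0.2308, 0.1945]]'

```text
clock: 17.15
tcp_pos: [0.461, -0.3447, 0.3245]
orientation: [0.66, 2.896, -0.091]
contact_force: [1.4, 0.3, 0.0]
grip_width: 0.0212
```

```bash
python3 -c "
from fit import *
o=r.get_obs();print(o['tcp_pos'],o['joints'].round(2),o['grip_width'],o['qvel'].round(2))
p3,R3=bin_tcp(.025,-.022,.19);plan(p3,R3)
"
```

```text
[ 0.46097836 -0.34465705  0.32448236] [-0.29  0.2   0.96  1.87 -0.22  0.98  1.88] 0.021215308275227177 [ 1.18  0.91  0.19 -0.65 -1.17  0.22  1.79]
offset [-0.0318, -0.0658, 0.0163] turn [-0.0142, 0.003, 0.0023]
```

Request:
carry_out --offset '[[-0.0318, -0.0658, 0.0163], [-0.0318, -0.0658, 0.0163], [-0.0318, -0.0658, 0.0163], [-0.0318, -0.0658, 0.0163]]' --turn '[[-0.0142, 0.003, 0.0023], [-0.0142, 0.003, 0.0023], [-0.0142, 0.003, 0.0023], [-0.0142, 0.003, 0.0023]]'

```text
clock: 17.55
tcp_pos: [0.4621, -0.3782, 0.3196]
orientation: [0.662, 2.897, -0.053]
contact_force: [0.0, 0.1, -0.3]
grip_width: 0.0217
```

```bash
python3 -c "
from fit import *
o=r.get_obs();print(o['tcp_pos'],o['joints'].round(2),o['grip_width'])
p3,R3=bin_tcp(.025,-.022,.01);plan(p3,R3)
f=grab('side','s4.png');g=grab('top','t4.png')
a=cv2.imread('pics/t4.png')[130:250,270:420]
b=cv2.imread('pics/s4.png')[110:360,180:430]
a=cv2.resize(a,(500,400),interpolation=2); b=cv2.resize(b,(400,400),interpolation=2)
cv2.imwrite('pics/m4.png',cv2.resize(np.hstack([a,b]),(800,356)))"
```

```text
[ 0.46205538 -0.37816135  0.31955878] [-0.16  0.27  0.94  1.83 -0.32  1.01  2.01] 0.021672730872311245
offset [0.0586, -0.0076, 0.3543] turn [0.0019, -0.0013, 0.0002]
```

View pics/m4.png

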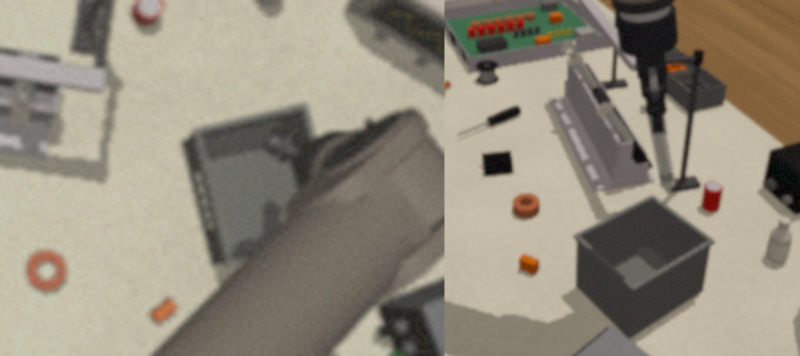

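The syringe hangs nozzle-down at about (660,150) in the right half. Its nozzle, at (668,182), is above the bin's opening centred at (645,237). Lowering and releasing.

Request:
carry_out --offset '[[0.015, -0.0076, 0.09], [0.03, -0.0076, 0.18], [0.044, -0.0076, 0.265], [0.055, -0.0076, 0.33], [0.0586, -0.0076, 0.354], [0.0586, -0.0076, 0.354], [0.0586, -0.0076, 0.354]]' --turn '[[0, 0, 0], [0, 0, 0], [0, 0, 0], [0, 0, 0], [0, 0, 0], [0, 0, 0], [0, 0, 0]]'

```text
clock: 18.35
tcp_pos: [0.4632, -0.383, 0.1429]
orientation: [0.662, 2.893, -0.054]
contact_force: [-0.3, -0.1, -0.1]
grip_width: 0.0215
```

```bash
python3 -c "
from fit import *
o=r.get_obs();print(o['tcp_pos'],o['contact_force'],o['grip_width'])
p3,R3=bin_tcp(.025,-.022,.01);print(p3)"
```

```text
[ 0.46323524 -0.38295327  0.14292589] [-0.27079882 -0.08954099 -0.1213041 ] 0.021480145768606407
[ 0.46202335 -0.38181091  0.13999462]
```

Request:
carry_out --offset '[[0, 0, 0], [0, 0, 0], [0, 0, 0], [0, 0, 0], [0, 0, -0.06], [0, 0, -0.15], [0, 0, -0.24], [0, 0, -0.32]]' --turn '[[0, 0, 0], [0, 0, 0], [0, 0, 0], [0, 0, 0], [0, 0, 0], [0, 0, 0], [0, 0, 0], [0, 0, 0]]' --hand 0.45

```text
clock: 19.15
tcp_pos: [0.4362, -0.3714, 0.3007]
orientation: [0.665, 2.895, -0.053]
contact_force: [0.1, 0.4, 1.3]
grip_width: 0.0469
```

```bash
python3 -c "
from fit import *
o=r.get_obs();print(o['tcp_pos'],o['contact_force'],o['grip_width'])
p1=np.array([.4485,.0575,.303]);p2=axis_pt(1,.22);R=Rtool()
plan(p1,R);plan(p2,R,p1,R)"
```

```text
[ 0.43623278 -0.37140546  0.30071994] [0.12872515 0.38621409 1.2952171 ] 0.04686168908865519
offset [0.3463, 0.7827, -0.0629] turn [-0.0688, -0.2303, -0.1961]
offset [-0.0446, 0.1579, 0.2116] turn [0.0, 0.0, 0.0]
```

Request:
carry_out --offset '[[0.3463, 0.7827, -0.0629], [0.3463, 0.7827, -0.0629], [0.3463, 0.7827, -0.0629], [0.3463, 0.7827, -0.0629], [0.3463, 0.7827, -0.0629], [0.3463, 0.7827, -0.0629], [0.3463, 0.7827, -0.0629], [0.3463, 0.7827, -0.0629]]' --turn '[[-0.02, -0.06, -0.05], [-0.04, -0.12, -0.1], [-0.0688, -0.2303, -0.1961], [-0.0688, -0.2303, -0.1961], [-0.0688, -0.2303, -0.1961], [-0.0688, -0.2303, -0.1961], [-0.0688, -0.2303, -0.1961], [-0.0688, -0.2303, -0.1961]]'

```text
clock: 19.95
tcp_pos: [0.4474, 0.0286, 0.3015]
orientation: [0.185, 2.611, -0.048]
contact_force: [1.3, -0.2, 0.2]
grip_width: 0.0467
```

```bash
python3 -c "
from fit import *
o=r.get_obs();print(o['tcp_pos'],o['joints'].round(2))
plan(axis_pt(1,.22),Rtool())
f=grab('side','s5.png');g=grab('top','t5.png')
a=cv2.imread('pics/t5.png')[130:250,270:420]
b=cv2.imread('pics/s5.png')[110:360,180:430]
a=cv2.resize(a,(500,400),interpolation=2); b=cv2.resize(b,(400,400),interpolation=2)
cv2.imwrite('pics/m5.png',cv2.resize(np.hstack([a,b]),(800,356)))"
```

```text
[0.4474166  0.02863666 0.3015493 ] [-0.36 -0.21 -0.02  2.33  0.44  0.61  0.74]
offset [-0.0405, 0.2152, 0.2064] turn [0.0006, 0.0008, -0.0003]
```

View pics/m5.png

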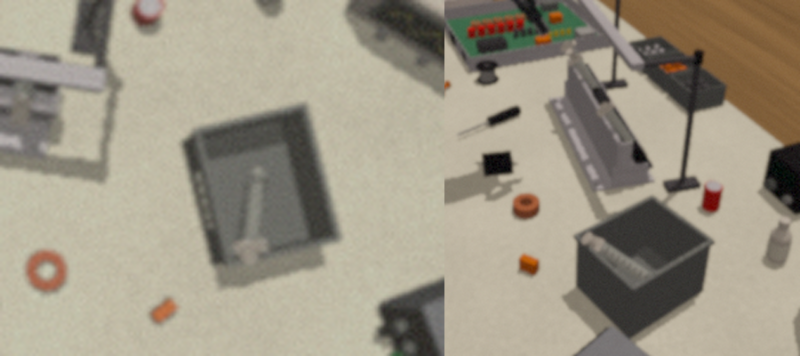

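The reject stands in the bin leaning on the near wall, with its plunger at (245,250), and everything else is undisturbed. Now place +1.

Request:
carry_out --offset '[[-0.0405, 0.2152, 0.2064], [-0.0405, 0.2152, 0.2064], [-0.0405, 0.2152, 0.2064], [-0.0405, 0.2152, 0.2064], [-0.0405, 0.2152, 0.2064], [-0.0405, 0.2152, 0.2064], [-0.0405, 0.2152, 0.2064]]' --turn '[[0, 0, 0], [0, 0, 0], [0, 0, 0], [0, 0, 0], [0, 0, 0], [0, 0, 0], [0, 0, 0]]'

```text
clock: 20.75
tcp_pos: [0.5312, 0.1228, 0.2232]
orientation: [0.186, 2.611, -0.049]
contact_force: [-0.6, 0.4, 0.6]
grip_width: 0.0471
```

```bash
python3 -c "
from fit import *
st(1);plan(axis_pt(1,.128),Rtool())"
```

```text
t 20.75 h 220.3 lat [-0.8 -2.6] F tool [ 0.3  0.3 -0.9] grip 47.1 rot err [-0.001 -0.002  0.001]
offset [0.0018, 0.0052, 0.1846] turn [0.0004, 0.0011, -0.0007]
```

Request:
carry_out --offset '[[0.0018, 0.005, 0.0], [0.0018, 0.005, 0.05], [0.0018, 0.005, 0.1], [0.0018, 0.005, 0.15], [0.0018, 0.005, 0.184], [0.0018, 0.005, 0.184], [0.0018, 0.005, 0.184]]' --turn '[[0, 0, 0], [0, 0, 0], [0, 0, 0], [0, 0, 0], [0, 0, 0], [0, 0, 0], [0, 0, 0]]'

```text
clock: 21.45
tcp_pos: [0.5762, 0.1202, 0.1424]
orientation: [0.183, 2.612, -0.049]
contact_force: [-0.0, -1.3, 0.7]
grip_width: 0.047
```

```bash
python3 -c "
from fit import *
st(1)"
```

```text
t 21.45 h 127.9 lat [0.7 1.1] F tool [-0.5 -1.3 -0.5] grip 47.0 rot err [-0.001 -0.    -0.001]
```

Request:
carry_out --offset '[[0, 0, 0], [0, 0, 0], [0, 0, 0], [0, 0, 0], [0, 0, 0], [0, 0, 0]]' --turn '[[0, 0, 0], [0, 0, 0], [0, 0, 0], [0, 0, 0], [0, 0, 0], [0, 0, 0]]' --hand 1

```text
clock: 22.05
tcp_pos: [0.5765, 0.1202, 0.1429]
orientation: [0.184, 2.611, -0.048]
contact_force: [-4.7, -0.5, 7.1]
grip_width: 0.0214
```

```bash
python3 -c "
from fit import *
st(1)"
```

```text
t 22.05 h 128.2 lat [0.2 1.1] F tool [ 0.4 -1.2 -8.5] grip 21.4 rot err [-0.001 -0.001 -0.   ]
```

Request:
carry_out --offset '[[0, 0, -0.02], [0, 0, -0.06], [0, 0, -0.12], [0, 0, -0.18], [0, 0, -0.24], [0, 0, -0.27], [0, 0, -0.27], [0, 0, -0.27]]' --turn '[[0, 0, 0], [0, 0, 0], [0, 0, 0], [0, 0, 0], [0, 0, 0], [0, 0, 0], [0, 0, 0], [0, 0, 0]]'

```text
clock: 22.85
tcp_pos: [0.5096, 0.1295, 0.2587]
orientation: [0.183, 2.612, -0.048]
contact_force: [-0.2, 0.2, -1.1]
grip_width: 0.0208
```

```bash
python3 -c "
from fit import *
st(1);o=r.get_obs();p=o['tcp_pos'];print(o['joints'].round(2))
p1=np.array([.4485,.0575,.310]);plan(p1,Rtool())
p2,R2=bin_tcp(.025,-.042,.19,L=.128,yaw=-.2);print(p2);plan(p2,R2,p1,Rtool())
"
```

```text
t 22.85 h 262.3 lat [0.9 0.9] F tool [0.8 0.2 0.9] grip 20.8 rot err [-0.001 -0.    -0.001]
[-0.38  0.04 -0.18  2.22  0.66  0.57  0.36]
offset [0.0359, -0.1595, -0.1394] turn [0.0007, 0.0003, 0.0004]
[ 0.46545909 -0.40682518  0.31605539]
offset [-0.1482, -0.9147, 0.0716] turn [0.0135, 0.2326, 0.0371]
```

Request:
carry_out --offset '[[0.0359, -0.02, -0.1394], [0.0359, -0.1, -0.1394], [0.0359, -0.1595, -0.1394], [0.0359, -0.1595, -0.1394], [0.0359, -0.1595, -0.1394]]' --turn '[[0, 0, 0], [0, 0, 0], [0, 0, 0], [0, 0, 0], [0, 0, 0]]'

```text
clock: 23.35
tcp_pos: [0.4485, 0.057, 0.3091]
orientation: [0.186, 2.614, -0.05]
contact_force: [-0.3, 0.1, -0.2]
grip_width: 0.0211
```

Request:
carry_out --offset '[[-0.1482, -0.9147, 0.0716], [-0.1482, -0.9147, 0.0716], [-0.1482, -0.9147, 0.0716], [-0.1482, -0.9147, 0.0716], [-0.1482, -0.9147, 0.0716], [-0.1482, -0.9147, 0.0716], [-0.1482, -0.9147, 0.0716], [-0.1482, -0.9147, 0.0716]]' --turn '[[0, 0, 0], [0, 0.05, 0.01], [0.01, 0.1, 0.02], [0.0135, 0.17, 0.03], [0.0135, 0.2326, 0.0371], [0.0135, 0.2326, 0.0371], [0.0135, 0.2326, 0.0371], [0.0135, 0.2326, 0.0371]]'

```text
clock: 24.15
tcp_pos: [0.4646, -0.3377, 0.3139]
orientation: [0.291, 2.956, -0.028]
contact_force: [0.5, -0.8, -0.4]
grip_width: 0.0213
```

```bash
python3 -c "
from fit import *
o=r.get_obs();print(o['tcp_pos'],o['joints'].round(2),o['grip_width'])
p2,R2=bin_tcp(.025,-.042,.19,L=.128,yaw=-.2);plan(p2,R2)
p3,R2=bin_tcp(.025,-.042,.01,L=.128,yaw=-.2);print(p3);plan(p3,R2,p2,R2)
"
```

```text
[ 0.46459194 -0.33767254  0.3139351 ] [-0.05  0.19  0.7   1.87 -0.23  0.98  2.12] 0.02132922537951221
offset [-0.029, -0.1353, 0.001] turn [-0.0008, -0.0014, 0.0024]
[ 0.46545909 -0.40682518  0.13605539]
offset [0.0625, 0.0, 0.3545] turn [0.0, 0.0, 0.0]
```

Request:
carry_out --offset '[[-0.029, -0.1353, 0.001], [-0.029, -0.1353, 0.001], [-0.029, -0.1353, 0.001], [-0.029, -0.1353, 0.001], [-0.029, -0.1353, 0.001]]' --turn '[[0, 0, 0], [0, 0, 0], [0, 0, 0], [0, 0, 0], [0, 0, 0]]'

```text
clock: 24.65
tcp_pos: [0.465, -0.4037, 0.316]
orientation: [0.291, 2.955, -0.024]
contact_force: [0.3, 0.6, 0.4]
grip_width: 0.0212
```

```bash
python3 -c "
from fit import *
o=r.get_obs();print(o['tcp_pos'],o['joints'].round(2),o['grip_width'])
p3,R2=bin_tcp(.025,-.042,.012,L=.128,yaw=-.2);plan(p3,R2)
"
```

```text
[ 0.46504633 -0.40369487  0.31602519] [ 0.08  0.29  0.71  1.77 -0.33  1.03  2.29] 0.021248810636142475
offset [0.0591, -0.0063, 0.351] turn [0.001, -0.0013, 0.0022]
```

Request:
carry_out --offset '[[0.015, -0.0063, 0.09], [0.03, -0.0063, 0.18], [0.044, -0.0063, 0.265], [0.055, -0.0063, 0.33], [0.0591, -0.0063, 0.351], [0.0591, -0.0063, 0.351], [0.0591, -0.0063, 0.351]]' --turn '[[0, 0, 0], [0, 0, 0], [0, 0, 0], [0, 0, 0], [0, 0, 0], [0, 0, 0], [0, 0, 0]]'

```text
clock: 25.35
tcp_pos: [0.4659, -0.4091, 0.1407]
orientation: [0.294, 2.951, -0.027]
contact_force: [-0.1, -0.7, -0.3]
grip_width: 0.0212
```

```bash
python3 -c "
from fit import *
o=r.get_obs();print(o['tcp_pos'],o['contact_force'],o['grip_width'])
g=grab('side','s6.png')
b=cv2.imread('pics/s6.png')[180:360,220:420]
cv2.imwrite('pics/m6.png',cv2.resize(b,None,fx=3,fy=3,interpolation=2))"
```

```text
[ 0.46589822 -0.40911283  0.14074408] [-0.08603222 -0.71054376 -0.31379264] 0.021208772615673593
```

View pics/m6.png

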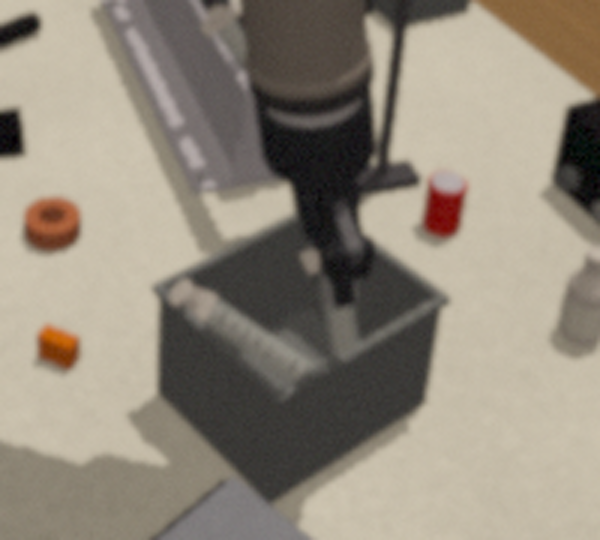

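The second syringe, at (340,320), is inside the bin and clear of the first. Releasing and retracting.

Request:
carry_out --offset '[[0, 0, 0], [0, 0, 0], [0, 0, 0], [0, 0, 0], [0, 0, -0.06], [0, 0, -0.15], [0, 0, -0.24], [0, 0, -0.32]]' --turn '[[0, 0, 0], [0, 0, 0], [0, 0, 0], [0, 0, 0], [0, 0, 0], [0, 0, 0], [0, 0, 0], [0, 0, 0]]' --hand 0.45

```text
clock: 26.2
tcp_pos: [0.4369, -0.4036, 0.2987]
orientation: [0.296, 2.953, -0.026]
contact_force: [-0.2, 0.8, 0.7]
grip_width: 0.0473
```

Request:
carry_out --offset '[[0.1, 0.3, -0.32], [0.2, 0.5, -0.32], [0.2, 0.5, -0.32], [0.2, 0.5, -0.32], [0.2, 0.5, -0.32], [0.2, 0.5, -0.32], [0.2, 0.5, -0.32], [0.2, 0.5, -0.32]]' --turn '[[0, 0, 0], [0, 0, 0], [0, 0, 0], [0, 0, 0], [0, 0, 0], [0, 0, 0], [0, 0, 0], [0, 0, 0]]'

```text
clock: 27.0
tcp_pos: [0.3632, -0.1316, 0.4382]
orientation: [0.289, 2.951, -0.025]
contact_force: [0.4, -0.5, 0.0]
grip_width: 0.0467
```

```bash
python3 -c "
from fit import *
o=r.get_obs();print(o['tcp_pos'],o['contact_force'],o['grip_width'],o['clock'])
f=grab('side','s7.png');g=grab('top','t7.png')
a=cv2.imread('pics/t7.png')[110:250,160:400]
b=cv2.imread('pics/s7.png')[70:350,210:390]
a=cv2.resize(a,(686,400),interpolation=2); b=cv2.resize(b,(400,622),interpolation=2)[:600]
c=np.zeros((600,800,3),np.uint8); c[:,400:]=b; c[:233,:400]=cv2.resize(a,(400,233));
c[240:600,:400]=cv2.resize(cv2.imread('pics/t7.png')[160:230,320:398],(400,360),interpolation=2)
cv2.imwrite('pics/m7.png',c)"
```

```text
[ 0.36323646 -0.13162492  0.43824131] [ 0.38079141 -0.47216414  0.00681905] 0.04672541263565798 27.0
```

View pics/m7.png

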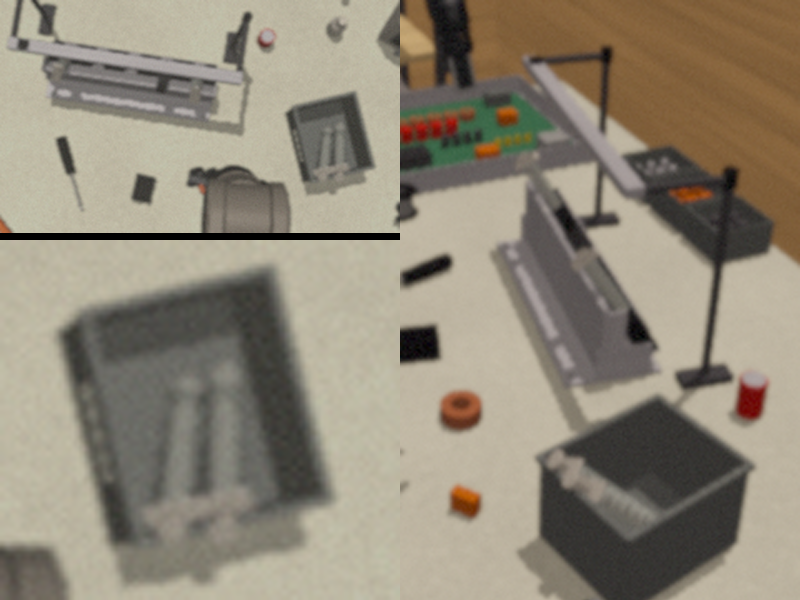

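Both rejects lean side by side in the bin, at (180,440) and (225,440) in the enlargement. The sound pair and the torch are in the rack, and the bystanders are in place. Handing in.

```bash
python3 -c "
from h import *
print(r.hand_in(), r.get_obs()['clock'])"
```

```text
the job is handed in; nothing more can be done
the job is handed in; nothing more can be done
```

I handed the job in at about 27 s of the 72 s allowed. All four plungers were pushed in, and the two that stick are in the reject bin; no verdict is reported.

| Place in rack (along y) | Result | Peak force read | Now |
|---|---|---|---|
| +2 | ran fully home | 19 N | left in rack |
| +1 | stopped dead, about 14 mm in | 33 N | in reject bin |
| 0 | stopped dead, about 23 mm in | 36 N | in reject bin |
| -1 (torch) | not touched | – | in rack |
| -2 | ran fully home | 43 N | left in rack |

- **Forces:** every reading was well under the 80 N limit. I read force only at the end of each move, so brief peaks within a move were not seen.
- **Last pictures:** both rejects lean side by side in the bin, and the two sound syringes and the torch are in the rack. The bystanders in view look unmoved, and the gripper is clear of everything.
- **Not measured:** the plunger depths come from the arm's position when each one stopped. I did not measure the final syringe or bystander positions numerically.
- **Disagreements:** when I first closed on the +1 syringe I read an unexpected 8.5 N along its axis; it was gone once the syringe was lifted. On the place 0 grasp the arm stopped about 7 mm higher than I commanded, but it still held the barrel.

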